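Post the rejected plate through the slot of the reject box

ROBOT

A 6-joint arm with a two-finger parallel gripper is mounted at the origin on the work surface. World frame = base frame: x ahead of the robot, y to its left, z up, the work surface at z = 0. Lengths are in m, angles in rad, forces in N, time in s.
With the tool pointing down it reaches from about 0.35 to 0.775 m from the base axis. Payload 5.5 kg.
Tool frame: the origin (TCP) lies at the very end of the fingers, on their centre line; the grasp point (between the pads) lies 19 mm behind it; z points along the fingers, y is the line along which they close (so a half turn about z gives the same grasp; the last joint's range is limited). The gripper opens to 85 mm and grips with 20 to 120 N. Pads are 22 mm wide; open, the fingers measure 114 mm over their backs; the gripper's body (76 mm by 85 mm) begins 54 mm behind the grasp point. The pads swing forward as they close: fully open they stand 13 mm farther back than shut.
Start: joints at [-1.312, 0.313, 0.046, 1.304, 0, 1.431], TCP at [0.223, -0.53, 0.231] pointing down, gripper open.
Joint ranges: [-2.76, 2.76], [-0.86, 1.69], [-1.03, 1.26], [-2.2, 2.34], [-1.47, 1.5], [-3.14, 3.14]. Speed limits (rad/s): [2.57, 2.57, 3.14, 3.14, 3.14, 3.14].

INTERFACE

Orientations are given as a unit quaternion [w, x, y, z].
In Python, from workcell import env, read_camera, get_calibration gives the robot as it stands.
- The arm moves only by the tool jog_arm, never from a script. Its argument "motion" is one flat list of numbers, 7 for each row, row after row: the shift along the tool's x, y, z as a fraction of full scale, then the turn, a rotation vector about the tool's x, y, z as a fraction of full scale, then the opening, from 0 (shut) to 1 (fully open). In form: [x, y, z, wx, wy, wz, grip, x, y, z, wx, wy, wz, grip, ...]. A call has 1 to 12 rows; each row is the pose to reach, as a shift and turn from the pose commanded when the call began, along the tool's axes at that moment; what a row does not reach only later rows make up. Full scale, the value 1, is 0.2 m for a shift and 90 degrees for a turn. A row lasts 1/8 s, in which the tool goes at most 62.5 mm and 10.7 degrees, less where a joint would pass 70% of its speed; a pose out of reach is approached as far as the arm can. A call with a number of a shift or a turn outside -1 to 1 is refused whole. A call with a gripper value outside its range is refused whole. The fingers move at their own pace and stop on an object; "newtons" is the grip in N (left out, the last holds). Time passes only in rows, so rows that repeat a pose let the fingers close. It gives the time, the measured TCP pose, the force, the opening and the grip force at its end, in the units of the state.
- env.get_state(): the state, without advancing time (a new reading comes with each control period).
- read_camera(name): name is "scene" or "top"; returns the picture (384x512x3 uint8, red, green, blue); there is no depth.
- get_calibration(name): a dict with "fx", "fy", "cx", "cy" (pixels), "world_from_camera" (4x4, takes a point from camera to world coordinates). Camera axes: x right, y down, z forward; pixel columns grow to the right and rows downward; lengths in m; the calibration is good to about 2 mm. A picture is of the moment at which its call begins. get_calibration takes no time and is no camera call.
- env.hand_in(): hands the job in; it is judged then, once.
The state is a dict: "clock": time; "joint_pos": joint angles; "qvel": joint speeds; "tau": joint torques, N m; "tcp_pos": TCP position; "orientation": TCP orientation; "wrist_force": force on the tool from outside, world axes, zero at the start; "ft_torque": the same for the moment, N m; "finger_gap": finger opening in m; "grip_force": force on a finger pad.
Only numpy, scipy, OpenCV 4.12 (cv2) and the standard library are available. Lean on these libraries where they do the work, as an engineer would, in place of code of your own. Each camera call takes 0.05 s, during which the arm holds its last target. There are 200 camera calls.

TASK

Take the plain flat steel plate (the one without fins) out of its groove in the rack and post it upright through the narrow slot in the top of the grey reject box: feel for the slot gently, never pressing or ramming hard, keep hold of the plate and push it down past the stiff flap under the slot until it is well over half way in, then let go so that it falls inside. Leave the two finned heat sinks in the rack and everything else on the bench where it is.

Things in the scene. Friction and masses are not known exactly. Their poses are not given: they have to be found in the camera images.
- plate: the rejected plate: plain flat steel, 70 mm long (its x), 8 mm thick (its y), 90 mm tall (its z), about 0.35 kg, standing upright on its 70 x 8 mm edge in one of the rack's three grooves (any of them). Origin: centre of its lower edge
- plate_top (a point): centre of the plate's upper edge, 90 mm above its origin
- rack: fixed black plastic rack 92 x 216 mm (its x, y), 24 mm high, with three grooves running along its x, at y = -72, 0 and +72 mm; a groove is 74 mm long inside, 11 mm wide and 16 mm deep (its floor 8 mm above the bench). Origin: centre of the underside
- heatsink_a: finned aluminium heat sink, bystander, standing in another groove of the rack: 70 x 8 x 90 mm web with six fins 26 mm wide across (its y), 2.5 mm thick, from 31 mm above its origin upwards. Origin: centre of its lower edge. Must stay in place
- heatsink_b: as heatsink_a, in the remaining groove
- reject_box: fixed grey box, window on its +x side, 150 x 180 mm (its x, y), 140 mm high, inner floor at 4 mm. On top a rigid bare steel cover 120 x 136 x 6 mm, its upper face 140 mm above the bench (the rim around it 6 mm lower), with one slot along the box's x: 84 mm long, 11 mm wide, right through. The cover is screwed in long holes and sits differently every time: see slot_ref. Origin: centre of the underside
- slot_ref (a point): point at the height of the cover's upper face, at x = 0, y = -15.5 mm of the box: not the slot. The slot's centre lies 3 to 28 mm from here towards the box's +y (x the same); where is not measured and must be felt or seen. The cover is flat and smooth on both sides of the slot (over 60 mm to the -y side) and can be slid upon
- flap (a joint): black flap closing the slot from below, its face 11 mm under the cover's upper face, hinged along the slot's -y side; 0 shut, 1.57 straight down. Stiff hinge, stays where left: the plate's lower edge must press with about 10 to 12 N (its own weight included) to start it, less as it opens; it reaches 45 mm down (1.3 to 1.5 with the plate beside it). A plate 55 mm below the cover's face falls freely when released
- screwdriver: screwdriver lying at the far side of the bench, bystander
- transistor_a: small power transistor lying on the bench between rack and box, 16 x 16 x 5 mm body with a metal tab and three legs, bystander
- transistor_b: as transistor_a
- mug: white mug at the left of the bench, 80 mm wide, 95 mm high, bystander
Not all that is in view belongs to the job. Of the things like the plate, leave any that is green or yellow; of the rest the smaller one is meant.

How it is judged:
On the way, in this order (a step that is already met when the one before it is completed fails the run):
1. the plate is held by the fingers, lifted at least 40 mm out of its groove (z of plate in the frame of rack above 0.048 m and contact force between the fingers and plate above 1 N), for 0.1 s.
2. still held by the fingers, the plate has been pushed at least 40 mm down through the slot, the flap pushed open to more than 0.8 rad (x of plate in the frame of reject_box between -0.075 and 0.075 m and y of plate in the frame of reject_box between -0.09 and 0.09 m and z of plate in the frame of reject_box below 0.1 m and z of plate_top in the frame of reject_box above 0.14 m and value of joint flap above 0.8 rad and contact force between the fingers and plate above 1 N), for 0.1 s.
At the end, for the whole second after the job is handed in: the plate lies or stands at rest wholly inside the reject box (its lower edge under 35 mm and its upper edge under 120 mm above the box's underside), released; the heat sinks, screwdriver, transistors and mug are within 25 mm of where they started (x of plate in the frame of reject_box between -0.075 and 0.075 m and y of plate in the frame of reject_box between -0.09 and 0.09 m and z of plate in the frame of reject_box below 0.035 m and z of plate_top in the frame of reject_box below 0.12 m and linear speed of plate below 0.02 m/s and contact force between the fingers and plate below 0.1 N and distance of each of heatsink_a, heatsink_b, screwdriver, transistor_a, transistor_b, mug from where it was at the start of the episode below 0.025 m); the robot touches nothing.
It fails at once if the plate is pressed against the reject box, its cover or its flap with more than 35 N (the fall inside does not count) (contact force between plate and reject_box above 35 N and z of plate in the frame of reject_box above 0.06 m).
It fails at once if the robot itself presses on the reject box with more than 35 N (contact force between any of the fingers, the arm and reject_box above 35 N).
It fails at once if a bystander (heat sink, screwdriver, transistor, mug) is moved by more than 25 mm (distance of any of heatsink_a, heatsink_b, screwdriver, transistor_a, transistor_b, mug from where it was at the start of the episode above 0.025 m).
It also fails if it takes over 58 s, if anything falls off the work surface, if the arm or the gripper's body presses on something with over 40 N, if the wrist force passes 120 N, or if a joint passes its speed limit or range.

## Working session

There is one attempt and no reset: what is moved stays moved. The work goes in short steps, Python scripts to look and compute and a tool call to move; the robot and the scene stay as the last step left them, time stands still between calls to the robot, and variables do not carry over. Pictures are saved under pics/ and viewed, at most 10 in all, crops included, and the job is handed in when it is done.

Besides the shell and the picture viewer there is one more tool, called after "Call:" by a JSON object that holds its "fn" and its "kwargs", one argument or row to a line. jog_arm: Moves the arm, as the interface text tells. Shift numbers are shares of 0.2 m and turn numbers shares of 90 degrees, none past 1 either way. Its arguments: {"type":"object","properties":{"motion":{"type":"array","items":{"type":"number"}},"newtons":{"type":"number"}},"required":["motion"]}

```bash
mkdir -p pics; ls; python3 - <<'E'
from workcell import env, read_camera, get_calibration
import cv2,numpy as np
for n in("scene","top"):
    im=read_camera(n); np.save(f"pics/{n}0.npy",im)
    cv2.imwrite(f"pics/{n}0.png",cv2.resize(im[:,:,::-1],(800,600),interpolation=cv2.INTER_CUBIC))
    c=get_calibration(n); print(n,c)
print(env.get_state())
E
```

```text
pics
scene {'fx': 372.6060188562838, 'fy': 372.6060188562838, 'cx': 255.91164690074714, 'cy': 188.4858557368813, 'world_from_camera': array([[ 0.7041885 ,  0.44560048, -0.5527737 ,  1.11939809],
       [ 0.71001167, -0.44039603,  0.54948592, -0.37479685],
       [ 0.00141185, -0.77941744, -0.62650336,  0.74536218],
       [ 0.        ,  0.        ,  0.        ,  1.        ]])}
top {'fx': 460.12626067184965, 'fy': 460.12626067184965, 'cx': 258.44112794941697, 'cy': 193.08960133095306, 'world_from_camera': array([[-0.02216869, -0.98857904,  0.14906384,  0.34348333],
       [-0.99971974,  0.0206814 , -0.01152045,  0.17614792],
       [ 0.00830603, -0.14927746, -0.98876046,  1.66094989],
       [ 0.        ,  0.        ,  0.        ,  1.        ]])}
{'clock': 0.1, 'joint_pos': array([-1.31161398e+00,  3.13940793e-01,  4.51227723e-02,  1.30358383e+00,
       -3.19527838e-05,  1.43120841e+00]), 'qvel': array([-0.00067543, -0.00069013,  0.00314021,  0.00109704,  0.00154814,
        0.00158612]), 'tau': array([ 2.58592714e-03, -4.81723881e+01,  2.99244922e+01,  1.26540090e-02,
       -9.64252285e-05, -2.41386431e-06]), 'tcp_pos': array([ 0.22314024, -0.52946566,  0.23050156]), 'orientation': array([-8.00371001e-04,  9.80188230e-01,  1.98066630e-01, -6.39220779e-05]), 'wrist_force': array([-0.81617275,  0.74242983, -0.38378961]), 'ft_torque': array([-0.00237711, -0.03523561, -0.016206  ]), 'grip_force': 0.0, 'finger_gap': 0.0855674608504909}
```

View pics/scene0.png

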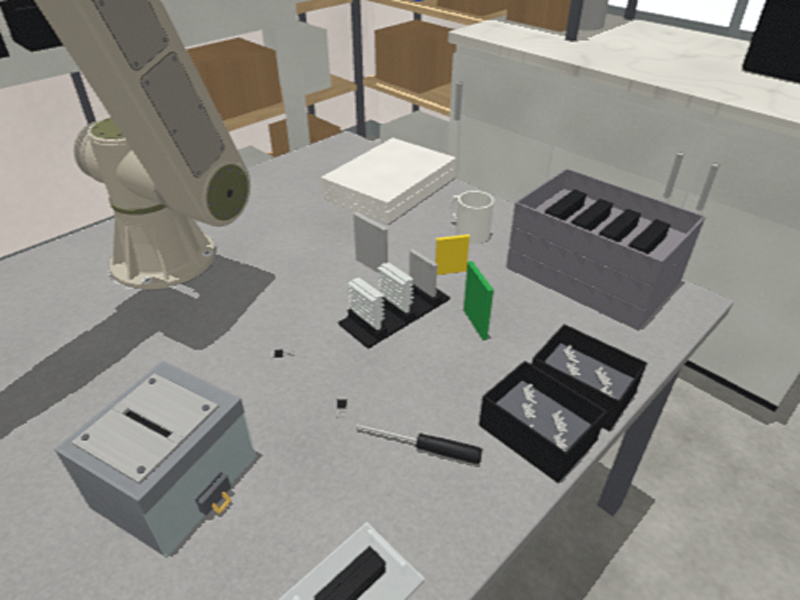

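View pics/top0.png

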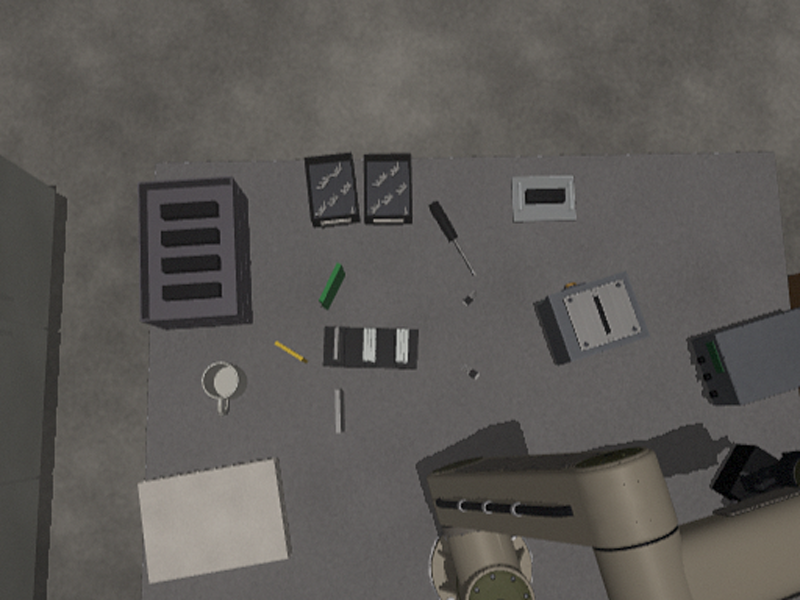

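The rack (top view, 800x600 scale) is at about (370,347). The plain plate is in its left groove at (337,343), with heat sinks in the other two grooves. A larger grey decoy stands at (339,410). The box slot is at about (601,315), running roughly along x.

```bash
cat > h.py <<'E'
import numpy as np,cv2
from workcell import env, read_camera, get_calibration
def ray(n,uv,z):
    c=get_calibration(n);T=c["world_from_camera"];uv=np.atleast_2d(uv)
    d=np.c_[(uv[:,0]-c["cx"])/c["fx"],(uv[:,1]-c["cy"])/c["fy"],np.ones(len(uv))]@T[:3,:3].T
    return T[:3,3]+d*((z-T[2,3])/d[:,2])[:,None]
def blob(im,roi,f):
    x0,y0,x1,y1=roi; g=im[y0:y1,x0:x1].astype(int); m=f(g).astype(np.uint8)
    n,l,s,c=cv2.connectedComponentsWithStats(m)
    k=1+np.argmax(s[1:,4]); cn,_=cv2.findContours((l==k).astype(np.uint8),0,1)
    return s[k,4],c[k]+[x0,y0],cn[0][:,0]+[x0,y0]
E
python3 - <<'E'
from h import *
t=np.load("pics/top0.npy");s=np.load("pics/scene0.npy")
a=cv2.resize(t[200:245,200:275,::-1],None,fx=8,fy=8,interpolation=0)[:290]
b=cv2.resize(t[170:238,338:418,::-1],None,fx=7,fy=7,interpolation=0)
c=cv2.resize(s[228:330,30:165,::-1],None,fx=5.5,fy=5.5,interpolation=0)
d=cv2.resize(s[130:225,210:300,::-1],None,fx=6,fy=6,interpolation=0)
cv2.imwrite("pics/a.png",a);cv2.imwrite("pics/b.png",b);cv2.imwrite("pics/c.png",c);cv2.imwrite("pics/d.png",d)
print([x.shape for x in(a,b,c,d)])
dark=lambda g:g.max(2)<60
for nm,im,roi in(("top",t,(370,180,400,222)),("scene",s,(72,255,115,285))):
    A,c0,cn=blob(im,roi,dark); r=cv2.minAreaRect(cn); bp=cv2.boxPoints(r)
    print(nm,A,c0,r,ray(nm,c0,.14).round(4),ray(nm,bp,.14).round(4).tolist())
    # weighted darkness centroid
E
```

```text
[(290, 600, 3), (476, 560, 3), (561, 742, 3), (570, 540, 3)]
top 78 [384.96153846 201.17948718] ((384.9635009765625, 201.1496124267578), (24.34918975830078, 3.0756874084472656), 70.01689147949219) [[ 0.5366 -0.2637  0.14  ]] [[0.574, -0.2472, 0.14], [0.5773, -0.2572, 0.14], [0.4997, -0.2801, 0.14], [0.4964, -0.2702, 0.14]]
scene 100 [ 94.26 270.71] ((94.34776306152344, 270.78546142578125), (29.941177368164062, 3.2941176891326904), 28.07248878479004) [[ 0.5437 -0.2655  0.14  ]] [[0.5101, -0.2793, 0.14], [0.5049, -0.2736, 0.14], [0.577, -0.2521, 0.14], [0.5814, -0.2577, 0.14]]
```

View pics/b.png

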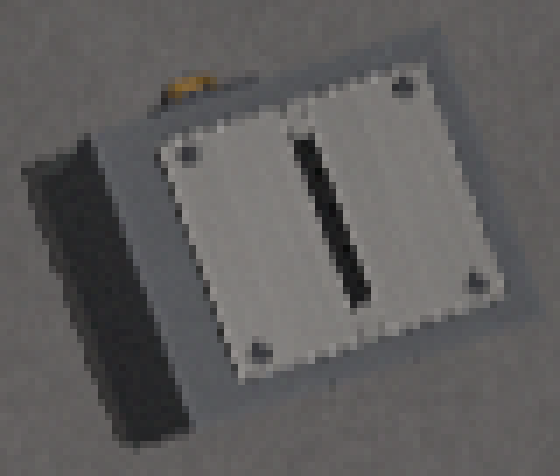

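View pics/a.png

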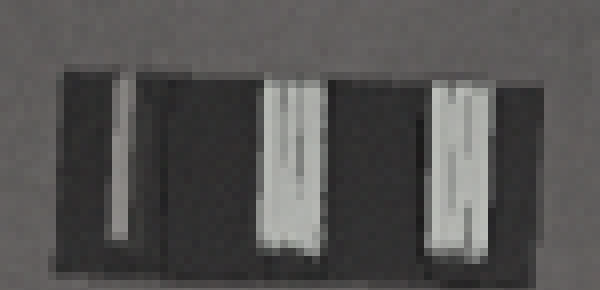

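View pics/c.png

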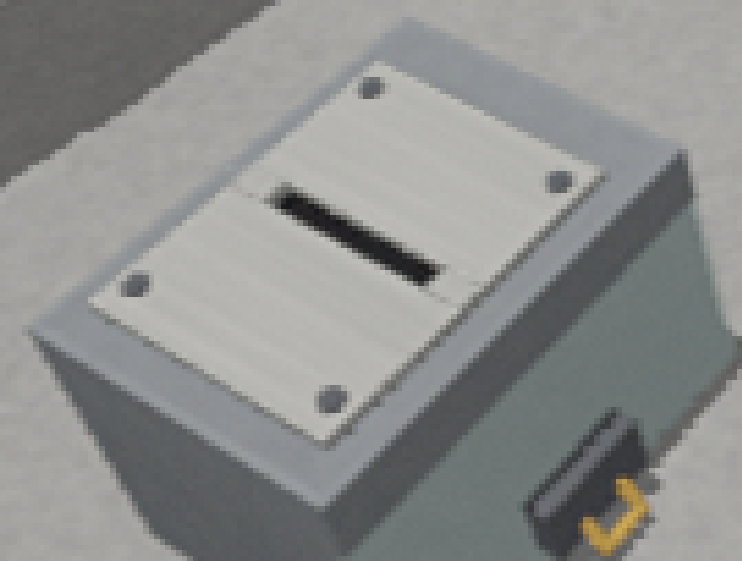

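View pics/d.png

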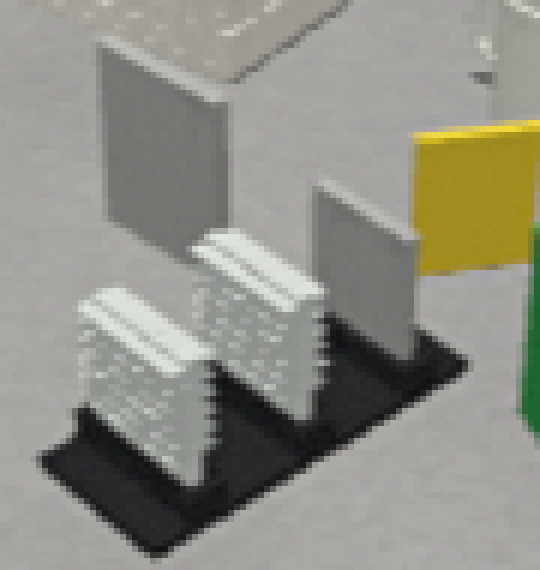

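Crops show the slot as a dark bar on the cover, tilted about -16°. The plate is bare in the rack's +y groove. Next I measure yaw, cover and plate.

```bash
python3 - <<'E'
from h import *
t=np.load("pics/top0.npy");s=np.load("pics/scene0.npy")
def rect(nm,im,roi,f,z):
    A,c0,cn=blob(im,roi,f); p=ray(nm,cn,z)[:,:2]*1000
    r=cv2.minAreaRect(p.astype(np.float32)); print(nm,A,c0.round(1),"c",np.round(r[0],1),"size",np.round(r[1],1),"ang",round(r[2],1), "cen",(ray(nm,c0,z)[0,:2]*1000).round(1))
rect("top",t,(355,175,415,230),lambda g:g.min(2)>125,.14)
rect("scene",s,(40,235,145,312),lambda g:g.min(2)>170,.14)
rect("top",t,(370,180,400,222),lambda g:g.max(2)<75,.14)
rect("scene",s,(72,255,115,285),lambda g:g.max(2)<75,.14)
rect("top",t,(211,205,219,235),lambda g:g.min(2)>85,.098)
rect("top",t,(203,205,272,240),lambda g:g.max(2)<70,.024)
# plate top in scene: bright strip
print(s[158:176,260:284].mean(2).astype(int))
E
```

```text
top 27 [369.8 215. ] c [ 495.4 -209.8] size [62.7  6.4] ang 15.3 cen [ 491.5 -210.3]
scene 2715 [ 92.3 272.3] c [ 541.  -265.7] size [118.1 134.3] ang 16.4 cen [ 544.7 -270.2]
top 84 [385.  201.1] c [ 537.3 -263.7] size [82.2 11.3] ang 16.5 cen [ 537.  -263.9]
scene 109 [ 94.4 270.8] c [ 543.1 -265.7] size [74.3  7.3] ang 16.6 cen [ 544.2 -265.4]
top 76 [214.7 214. ] c [500.1 309.4] size [23.9 82.2] ang 89.5 cen [510.1 308.6]
top 1105 [234.8 222.8] c [486.4 236.5] size [214.5  92.8] ang 87.1 cen [484.9 243.5]
[[163 163 164 166 163 163 163 165 163 164 165 165 165 165 164 164 165 166
  152 126 112 109 112 112]
 [164 163 164 170 172 165 161 162 162 162 163 164 165 163 164 162 164 164
  146 119 108 112 111 111]
 [165 158 163 180 187 180 170 164 164 162 161 162 163 163 162 162 164 166
  147 118 110 108 110 111]
 [166 159 137 143 175 186 182 175 168 163 162 162 161 162 162 163 165 166
  149 119 109 112 112 110]
 [167 159 133 116 130 158 177 186 183 171 163 161 162 162 163 164 165 165
  146 117 111 111 110 110]
 [167 155 129 114 112 113 130 168 184 183 177 167 163 160 161 163 162 163
  148 
[... 533 characters left out ...]
55 126 116 115 117 115 116 116 116 116 117 113 113 111 111 140 173
  176 153 126 111 111 113]
 [168 155 127 114 115 114 115 117 116 115 118 118 117 114 113 107 108 127
  125 117 114 110 111 110]
 [169 157 129 116 114 116 114 115 114 115 116 116 115 116 112 109 107 107
  112 113 112 112 110 111]
 [166 154 128 115 114 115 116 114 114 115 118 117 115 116 114 111 109 111
  113 115 115 114 110 112]
 [164 154 125 114 115 114 116 117 114 115 116 116 117 117 116 115 115 113
  114 118 114 109 110 110]
 [166 152 125 113 113 115 115 115 117 115 116 116 115 116 117 114 116 115
  115 115 111 108 109 109]
 [182 155 125 111 112 116 114 114 116 114 117 116 115 115 116 114 113 113
  112 114 119 122 121 116]]
```

```bash
cat >> h.py <<'E'
from scipy.spatial.transform import Rotation as R
def go(p,yaw):
    "fractions (tool axes) from the measured pose to p (mm), tool down with tool x at yaw (deg)"
    s=env.get_state(); q=s["orientation"]; r=R.from_quat([q[1],q[2],q[3],q[0]])
    y=np.radians(yaw); t=R.from_matrix(np.c_[[np.cos(y),np.sin(y),0],[np.sin(y),-np.cos(y),0],[0,0,-1]])
    d=r.inv().apply(np.array(p)/1000-s["tcp_pos"])/.2
    print("t",round(s["clock"],2),"tcp",(s["tcp_pos"]*1000).round(1),"F",s["wrist_force"].round(1),"gap",round(s["finger_gap"]*1000,1),"grip",round(s["grip_force"],1))
    print("shift",d.round(3),"turn",((r.inv()*t).as_rotvec()/(np.pi/2)).round(3))
E
python3 -c "
from h import *
print(ray('top',[[215.2,210.5],[214.3,229.5],[214.75,219.7]],.098).round(4),ray('scene',[[263,160],[278,169]],.098).round(4))
go([400,-100,260],100);go([490.5,308.5,200],177.1)"
```

```text
[[0.5221 0.3068 0.098 ]
 [0.4574 0.3104 0.098 ]
 [0.4907 0.3086 0.098 ]] [[0.4646 0.3066 0.098 ]
 [0.5288 0.3046 0.098 ]]
t 0.1 tcp [ 223.1 -529.5  230.5] F [-0.8  0.7 -0.4] gap 85.6 grip 0.0
shift [ 1.649 -1.636 -0.145] turn [-0.001 -0.001 -0.857]
t 0.1 tcp [ 223.1 -529.5  230.5] F [-0.8  0.7 -0.4] gap 85.6 grip 0.0
shift [ 2.859 -3.342  0.158] turn [-0.000e+00 -1.000e-03 -1.714e+00]
```

Call:
{"fn": "jog_arm", "kwargs": {
  "motion": [0.3, -0.3, -0.07, 0, 0, -0.1, 0.5, 0.6, -0.6, -0.15, 0, 0, -0.2, 0.5, 0.8, -0.8, -0.15, 0, 0, -0.3, 0.5, 1, -1, -0.15, 0, 0, -0.4, 0.5, 1, -1, -0.15, 0, 0, -0.5, 0.5, 1, -1, -0.15, 0, 0, -0.6, 0.5, 1, -1, -0.15, 0, 0, -0.6, 0.5]
}}

```text
clock: 0.98
tcp_pos: [0.33, -0.2674, 0.2612]
orientation: [-0.0, 0.784, 0.621, -0.0]
wrist_force: [0.5, -0.7, 0.2]
finger_gap: 0.0429
grip_force: 0.0
```

```bash
python3 -c "
from h import *
go([430,60,240],130);go([491.5,307.8,200],177.1)"
```

```text
t 0.97 tcp [ 330.  -267.4  261.2] F [ 0.5 -0.7  0.2] gap 42.9 grip 0.0
shift [1.708 0.114 0.106] turn [-0.     0.    -0.591]
t 0.97 tcp [ 330.  -267.4  261.2] F [ 0.5 -0.7  0.2] gap 42.9 grip 0.0
shift [2.984 0.131 0.306] turn [-0.    -0.    -1.114]
```

Call:
{"fn": "jog_arm", "kwargs": {
  "motion": [0.3, 0.05, 0, 0, 0, -0.1, 0.5, 0.6, 0.05, 0, 0, 0, -0.2, 0.5, 0.8, 0.05, 0, 0, 0, -0.3, 0.5, 1, 0.05, 0, 0, 0, -0.4, 0.5, 1, 0.05, 0, 0, 0, -0.5, 0.5, 1, 0.05, 0, 0, 0, -0.6, 0.5]
}}

```text
clock: 1.72
tcp_pos: [0.3852, -0.0752, 0.261]
orientation: [-0.0, 0.415, 0.91, -0.0]
wrist_force: [-0.0, 0.2, 0.2]
finger_gap: 0.0426
grip_force: 0.0
```

```bash
python3 -c "
from h import *
go([491.5,307.8,200],177.1)"
```

```text
t 1.73 tcp [385.2 -75.2 261. ] F [-0.   0.2  0.2] gap 42.6 grip 0.0
shift [1.097 1.657 0.305] turn [-0.    -0.    -0.512]
```

Call:
{"fn": "jog_arm", "kwargs": {
  "motion": [0.2, 0.3, 0.05, 0, 0, -0.1, 0.5, 0.4, 0.6, 0.1, 0, 0, -0.2, 0.5, 0.55, 0.8, 0.1, 0, 0, -0.3, 0.5, 0.7, 1, 0.1, 0, 0, -0.4, 0.5, 0.7, 1, 0.1, 0, 0, -0.512, 0.5, 0.7, 1, 0.1, 0, 0, -0.512, 0.5]
}}

```text
clock: 2.48
tcp_pos: [0.4449, 0.1615, 0.2406]
orientation: [-0.001, 0.029, 1.0, -0.0]
wrist_force: [0.2, 0.5, 0.0]
finger_gap: 0.0427
grip_force: 0.0
```

```bash
python3 -c "
from h import *
go([491.5,307.8,180],177.1)"
```

```text
t 2.48 tcp [444.9 161.5 240.6] F [0.2 0.5 0. ] gap 42.7 grip 0.0
shift [-0.191  0.744  0.303] turn [-0.    -0.001 -0.004]
```

Call:
{"fn": "jog_arm", "kwargs": {
  "motion": [-0.1, 0.3, 0.1, 0, 0, 0, 0.5, -0.15, 0.6, 0.2, 0, 0, -0.004, 0.5, -0.19, 0.744, 0.3, 0, 0, -0.004, 0.5, -0.19, 0.744, 0.3, 0, 0, -0.004, 0.5, -0.19, 0.744, 0.3, 0, 0, -0.004, 0.5]
}}

```text
clock: 3.1
tcp_pos: [0.4909, 0.3064, 0.1813]
orientation: [-0.0, 0.026, 1.0, -0.0]
wrist_force: [-0.4, 0.1, -0.1]
finger_gap: 0.0426
grip_force: 0.0
```

```bash
python3 - <<'E'
from h import *
go([491.5,307.8,70],177.1)
a=read_camera("top")[185:245,190:275,::-1];b=read_camera("scene")[100:225,210:310,::-1]
a=cv2.resize(a,(510,360),interpolation=2);b=cv2.resize(b,(288,360),interpolation=2)
cv2.imwrite("pics/e.png",np.hstack([a,b]))
E
```

```text
t 3.1 tcp [490.9 306.4 181.3] F [-0.4  0.1 -0.1] gap 42.6 grip 0.0
shift [-0.003  0.008  0.556] turn [-0.001 -0.    -0.001]
```

View pics/e.png

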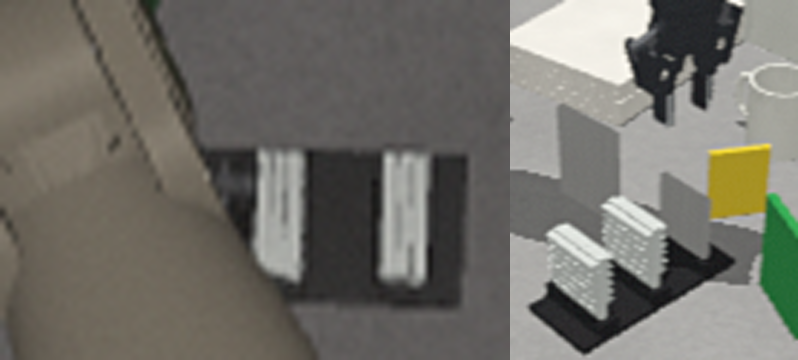

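The scene half shows the fingers (x about 665–710) straddling above the plate (685,215). Lowering and gripping.

Call:
{"fn": "jog_arm", "kwargs": {
  "motion": [0, 0.008, 0.2, 0, 0, 0, 0.5, 0, 0.008, 0.4, 0, 0, 0, 0.5, 0, 0.008, 0.55, 0, 0, 0, 0.5, 0, 0.008, 0.55, 0, 0, 0, 0.5, 0, 0.008, 0.55, 0, 0, 0, 0, 0, 0.008, 0.55, 0, 0, 0, 0, 0, 0.008, 0.55, 0, 0, 0, 0, 0, 0.008, 0.55, 0, 0, 0, 0, 0, 0.008, 0.55, 0, 0, 0, 0, 0, 0.008, 0.55, 0, 0, 0, 0],
  "newtons": 40
}}

```text
clock: 4.45
tcp_pos: [0.4924, 0.3098, 0.0735]
orientation: [0.002, 0.024, 1.0, 0.0]
wrist_force: [0.1, -1.1, 6.8]
finger_gap: 0.0073
grip_force: 40.5
```

```bash
python3 -c "
from h import *
go([491.5,307.8,70],177.1)"
```

```text
t 4.45 tcp [492.4 309.8  73.5] F [ 0.1 -1.1  6.8] gap 7.3 grip 40.5
shift [ 0.004 -0.01   0.017] turn [0.001 0.002 0.002]
```

Call:
{"fn": "jog_arm", "kwargs": {
  "motion": [0, 0, 0, 0, 0, 0, 0, 0, 0, 0, 0, 0, 0, 0, 0, 0, -0.05, 0, 0, 0, 0, 0, 0, -0.15, 0, 0, 0, 0, 0, 0, -0.3, 0, 0, 0, 0, 0, 0, -0.5, 0, 0, 0, 0, 0, 0, -0.7, 0, 0, 0, 0, 0, 0, -0.9, 0, 0, 0, 0, 0, 0, -0.9, 0, 0, 0, 0, 0, 0, -0.9, 0, 0, 0, 0],
  "newtons": 90
}}

```text
clock: 5.7
tcp_pos: [0.4902, 0.3092, 0.2501]
orientation: [-0.001, 0.024, 1.0, -0.0]
wrist_force: [-0.4, 0.3, -4.4]
finger_gap: 0.0062
grip_force: 88.4
```

```bash
python3 -c "
from h import *
go([538,-264.4,250],196.4);go([430,60,250],185)"
```

```text
t 5.7 tcp [490.2 309.2 250.1] F [-0.4  0.3 -4.4] gap 6.2 grip 88.4
shift [-3.740e-01 -2.853e+00  2.000e-03] turn [-0.    -0.001 -0.212]
t 5.7 tcp [490.2 309.2 250.1] F [-0.4  0.3 -4.4] gap 6.2 grip 88.4
shift [ 0.242 -1.259  0.002] turn [-0.    -0.001 -0.086]
```

Call:
{"fn": "jog_arm", "kwargs": {
  "motion": [-0.04, -0.25, 0, 0, 0, -0.02, 0, -0.06, -0.5, 0, 0, 0, -0.04, 0, -0.1, -0.75, 0, 0, 0, -0.06, 0, -0.13, -1, 0, 0, 0, -0.08, 0, -0.13, -1, 0, 0, 0, -0.1, 0]
}}

```text
clock: 6.32
tcp_pos: [0.5064, 0.1053, 0.249]
orientation: [-0.002, -0.053, 0.999, -0.0]
wrist_force: [0.0, 0.4, -3.4]
finger_gap: 0.006
grip_force: 89.3
```

Call:
{"fn": "jog_arm", "kwargs": {
  "motion": [-0.0, -0.25, 0, 0, 0, -0.02, 0, 0, -0.5, 0, 0, 0, -0.04, 0, 0, -0.75, 0, 0, 0, -0.08, 0, 0, -1, 0, 0, 0, -0.112, 0, 0, -1, 0, 0, 0, -0.112, 0]
}}

```text
clock: 6.95
tcp_pos: [0.5291, -0.0925, 0.2492]
orientation: [-0.001, -0.141, 0.99, 0.0]
wrist_force: [-0.0, 1.1, -4.6]
finger_gap: 0.0063
grip_force: 89.9
```

```bash
python3 -c "
from h import *
go([538,-264.4,250],196.4)"
```

```text
t 6.95 tcp [529.1 -92.5 249.2] F [-0.   1.1 -4.6] gap 6.3 grip 89.9
shift [ 0.196 -0.838 -0.004] turn [ 0.001 -0.002 -0.003]
```

Call:
{"fn": "jog_arm", "kwargs": {
  "motion": [0.06, -0.25, 0, 0, 0, 0, 0, 0.12, -0.5, 0, 0, 0, 0, 0, 0.19, -0.75, 0, 0, 0, 0, 0, 0.196, -0.868, 0, 0, 0, -0.003, 0, 0.196, -0.868, 0.1, 0, 0, -0.003, 0, 0.196, -0.868, 0.13, 0, 0, -0.003, 0, 0.196, -0.868, 0.13, 0, 0, -0.003, 0]
}}

```text
clock: 7.82
tcp_pos: [0.5403, -0.2663, 0.2241]
orientation: [-0.001, -0.145, 0.989, 0.001]
wrist_force: [-0.6, -0.8, -4.5]
finger_gap: 0.006
grip_force: 90.1
```

```bash
python3 - <<'E'
from h import *
go([538,-264.4,206],196.5)
a=read_camera("top")[165:240,330:420,::-1];b=read_camera("scene")[190:310,30:160,::-1]
a=cv2.resize(a,(360,300),interpolation=2);b=cv2.resize(b,(430,397),interpolation=2)
a=cv2.copyMakeBorder(a,0,97,0,0,0)
cv2.imwrite("pics/f.png",np.hstack([a,b]))
E
```

```text
t 7.83 tcp [ 540.3 -266.3  224.1] F [-0.6 -0.8 -4.5] gap 6.0 grip 90.1
shift [0.008 0.012 0.091] turn [ 0.001 -0.001  0.002]
```

View pics/f.png

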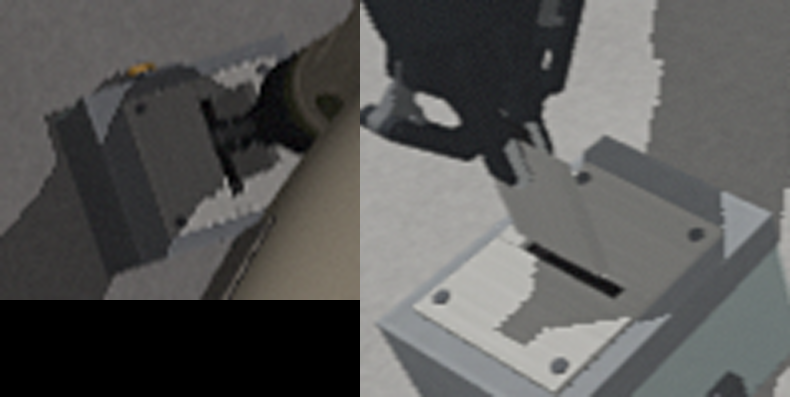

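The plate hangs parallel to the slot (scene crop: slot ends near (530,245)–(620,292)) with its edge still above the cover. Now feeling for the cover on the -y side.

Call:
{"fn": "jog_arm", "kwargs": {
  "motion": [0.008, -0.02, 0.03, 0, 0, 0.002, 0, 0.008, -0.02, 0.07, 0, 0, 0.002, 0, 0.008, -0.02, 0.075, 0, 0, 0.002, 0, 0.008, -0.02, 0.075, 0, 0, 0.002, 0]
}}

```text
clock: 8.43
tcp_pos: [0.5401, -0.2723, 0.2101]
orientation: [-0.0, -0.143, 0.99, 0.0]
wrist_force: [0.4, 0.3, -3.9]
finger_gap: 0.0064
grip_force: 90.2
```

```bash
python3 -c "
from h import *
go([538,-264.4,206],196.5)"
```

```text
t 8.43 tcp [ 540.1 -272.3  210.1] F [ 0.4  0.3 -3.9] gap 6.4 grip 90.2
shift [-0.001  0.041  0.021] turn [ 0.    -0.    -0.001]
```

Call:
{"fn": "jog_arm", "kwargs": {
  "motion": [0, 0, 0.01, 0, 0, 0, 0, 0, 0, 0.02, 0, 0, 0, 0, 0, 0, 0.02, 0, 0, 0, 0]
}}

```text
clock: 8.8
tcp_pos: [0.5401, -0.2722, 0.2061]
orientation: [-0.0, -0.143, 0.99, 0.0]
wrist_force: [-0.5, -0.1, -3.7]
finger_gap: 0.0061
grip_force: 90.2
```

Call:
{"fn": "jog_arm", "kwargs": {
  "motion": [0, 0, 0.005, 0, 0, 0, 0, 0, 0, 0.01, 0, 0, 0, 0, 0, 0, 0.01, 0, 0, 0, 0]
}}

```text
clock: 9.18
tcp_pos: [0.5403, -0.2725, 0.2057]
orientation: [0.0, -0.143, 0.99, -0.001]
wrist_force: [-3.5, 0.3, 6.0]
finger_gap: 0.0064
grip_force: 91.7
```

Contact at TCP z 205.6, about 10 N. Sliding gently towards +y.

Call:
{"fn": "jog_arm", "kwargs": {
  "motion": [0, 0.005, -0.001, 0, 0, 0, 0, 0, 0.01, -0.001, 0, 0, 0, 0, 0, 0.015, -0.001, 0, 0, 0, 0, 0, 0.015, -0.001, 0, 0, 0, 0]
}}

```text
clock: 9.68
tcp_pos: [0.5401, -0.271, 0.2057]
orientation: [0.001, -0.143, 0.99, -0.002]
wrist_force: [-1.9, -4.3, 6.0]
finger_gap: 0.0064
grip_force: 91.6
```

Call:
{"fn": "jog_arm", "kwargs": {
  "motion": [0, 0.005, 0, 0, 0, 0, 0, 0, 0.01, 0, 0, 0, 0, 0, 0, 0.01, 0, 0, 0, 0, 0]
}}

```text
clock: 10.05
tcp_pos: [0.54, -0.269, 0.2056]
orientation: [0.001, -0.143, 0.99, -0.002]
wrist_force: [0.4, -4.8, 6.0]
finger_gap: 0.0062
grip_force: 91.5
```

Call:
{"fn": "jog_arm", "kwargs": {
  "motion": [0, 0.005, 0, 0, 0, 0, 0, 0, 0.01, 0, 0, 0, 0, 0, 0, 0.01, 0, 0, 0, 0, 0]
}}

```text
clock: 10.42
tcp_pos: [0.5397, -0.267, 0.2056]
orientation: [0.001, -0.143, 0.99, -0.002]
wrist_force: [1.1, -4.8, 6.0]
finger_gap: 0.0065
grip_force: 91.6
```

Call:
{"fn": "jog_arm", "kwargs": {
  "motion": [0, 0.005, 0, 0, 0, 0, 0, 0, 0.01, 0, 0, 0, 0, 0, 0, 0.01, 0, 0, 0, 0, 0]
}}

```text
clock: 10.8
tcp_pos: [0.5375, -0.2629, 0.2035]
orientation: [-0.0, -0.143, 0.99, 0.001]
wrist_force: [1.5, -1.6, -2.3]
finger_gap: 0.0063
grip_force: 90.5
```

It dropped into the slot: z fell and the force eased. Lowering to the flap.

Call:
{"fn": "jog_arm", "kwargs": {
  "motion": [0, 0, 0.01, 0, 0, 0, 0, 0, 0, 0.02, 0, 0, 0, 0, 0, 0, 0.03, 0, 0, 0, 0, 0, 0, 0.03, 0, 0, 0, 0]
}}

```text
clock: 11.3
tcp_pos: [0.5372, -0.2632, 0.1977]
orientation: [-0.001, -0.143, 0.99, 0.001]
wrist_force: [-0.4, -1.2, -3.4]
finger_gap: 0.0062
grip_force: 90.2
```

Call:
{"fn": "jog_arm", "kwargs": {
  "motion": [0, 0, 0.01, 0, 0, 0, 0, 0, 0, 0.02, 0, 0, 0, 0, 0, 0, 0.02, 0, 0, 0, 0]
}}

```text
clock: 11.68
tcp_pos: [0.5377, -0.2636, 0.1946]
orientation: [0.0, -0.143, 0.99, 0.0]
wrist_force: [-0.1, -0.8, -3.3]
finger_gap: 0.0062
grip_force: 90.3
```

Call:
{"fn": "jog_arm", "kwargs": {
  "motion": [0, 0, 0.01, 0, 0, 0, 0, 0, 0, 0.02, 0, 0, 0, 0, 0, 0, 0.02, 0, 0, 0, 0]
}}

```text
clock: 12.05
tcp_pos: [0.5381, -0.2635, 0.1917]
orientation: [0.001, -0.143, 0.99, -0.0]
wrist_force: [-0.3, 2.6, 3.9]
finger_gap: 0.0063
grip_force: 91.4
```

Call:
{"fn": "jog_arm", "kwargs": {
  "motion": [0, 0, 0.01, 0, 0, 0, 0, 0, 0, 0.02, 0, 0, 0, 0, 0, 0, 0.03, 0, 0, 0, 0, 0, 0, 0.03, 0, 0, 0, 0]
}}

```text
clock: 12.55
tcp_pos: [0.5375, -0.2635, 0.1837]
orientation: [-0.0, -0.143, 0.99, 0.0]
wrist_force: [-0.0, 1.8, -1.1]
finger_gap: 0.0061
grip_force: 90.7
```

The flap is opening at low force, so I'm carrying on down (depth 22 mm, aiming for about 58 mm).

Call:
{"fn": "jog_arm", "kwargs": {
  "motion": [0, 0, 0.01, 0, 0, 0, 0, 0, 0, 0.02, 0, 0, 0, 0, 0, 0, 0.03, 0, 0, 0, 0, 0, 0, 0.04, 0, 0, 0, 0, 0, 0, 0.05, 0, 0, 0, 0, 0, 0, 0.05, 0, 0, 0, 0]
}}

```text
clock: 13.3
tcp_pos: [0.5373, -0.2635, 0.1738]
orientation: [-0.0, -0.143, 0.99, 0.0]
wrist_force: [-0.0, 2.3, -4.5]
finger_gap: 0.0061
grip_force: 90.2
```

Call:
{"fn": "jog_arm", "kwargs": {
  "motion": [0, 0, 0.01, 0, 0, 0, 0, 0, 0, 0.02, 0, 0, 0, 0, 0, 0, 0.03, 0, 0, 0, 0, 0, 0, 0.04, 0, 0, 0, 0, 0, 0, 0.05, 0, 0, 0, 0, 0, 0, 0.05, 0, 0, 0, 0]
}}

```text
clock: 14.05
tcp_pos: [0.5376, -0.2637, 0.1642]
orientation: [-0.0, -0.143, 0.99, 0.0]
wrist_force: [-1.0, 2.0, -3.9]
finger_gap: 0.0063
grip_force: 90.2
```

Call:
{"fn": "jog_arm", "kwargs": {
  "motion": [0, 0, 0.01, 0, 0, 0, 0, 0, 0, 0.02, 0, 0, 0, 0, 0, 0, 0.035, 0, 0, 0, 0, 0, 0, 0.05, 0, 0, 0, 0, 0, 0, 0.065, 0, 0, 0, 0, 0, 0, 0.08, 0, 0, 0, 0, 0, 0, 0.08, 0, 0, 0, 0, 0, 0, 0.08, 0, 0, 0, 0]
}}

```text
clock: 15.05
tcp_pos: [0.5376, -0.2638, 0.1484]
orientation: [-0.0, -0.143, 0.99, -0.0]
wrist_force: [0.1, 1.0, -3.7]
finger_gap: 0.006
grip_force: 90.2
```

```bash
python3 - <<'E'
from h import *
go([538,-264.4,147],196.5)
b=read_camera("scene")[190:320,30:160,::-1]
cv2.imwrite("pics/g.png",cv2.resize(b,(500,500),interpolation=2))
E
```

```text
t 15.05 tcp [ 537.6 -263.8  148.4] F [ 0.1  1.  -3.7] gap 6.0 grip 90.2
shift [-0.001 -0.004  0.007] turn [-0.    -0.    -0.001]
```

View pics/g.png

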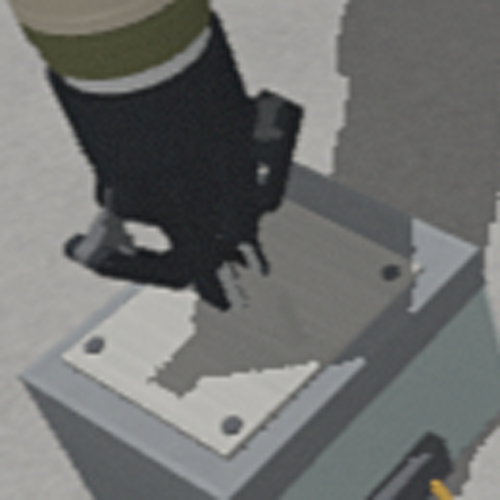

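The plate is about 57 mm into the slot, with the fingertips (about (235,285)) about 8 mm above the cover. Releasing and retreating.

Call:
{"fn": "jog_arm", "kwargs": {
  "motion": [0, 0, 0, 0, 0, 0, 0.4, 0, 0, 0, 0, 0, 0, 0.4, 0, 0, 0, 0, 0, 0, 0.4, 0, 0, 0, 0, 0, 0, 0.4, 0, 0, -0.2, 0, 0, 0, 0.4, 0, 0, -0.5, 0, 0, 0, 0.4, 0, 0.3, -0.6, 0, 0, 0, 0.4, 0, 0.6, -0.6, 0, 0, 0, 0.4, 0, 0.9, -0.6, 0, 0, 0, 0.4, 0, 0.9, -0.6, 0, 0, 0, 0.4, 0, 0.9, -0.6, 0, 0, 0, 0.4]
}}

```text
clock: 16.48
tcp_pos: [0.4872, -0.0912, 0.2689]
orientation: [0.001, -0.144, 0.99, -0.001]
wrist_force: [-0.2, -0.7, 0.4]
finger_gap: 0.0342
grip_force: 0.0
```

```bash
python3 - <<'E'
from h import *
go([538,-264.4,147],196.5)
b=read_camera("scene")[130:370,30:330,::-1]
cv2.imwrite("pics/i.png",cv2.resize(b,(750,600),interpolation=2))
E
```

```text
t 16.48 tcp [487.2 -91.2 268.9] F [-0.2 -0.7  0.4] gap 34.2 grip 0.0
shift [ 0.003 -0.902  0.611] turn [-0.001  0.001  0.   ]
```

View pics/i.png

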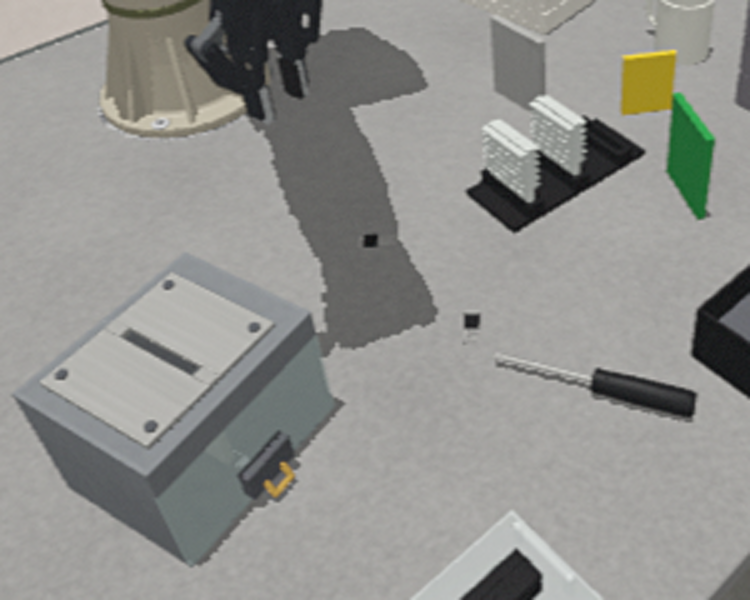

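The slot at (160,350) is open with nothing sticking out, and a pale shape shows behind the window at about (230,455). The heat sinks and everything else are in place. I'll let it settle, then hand in.

Call:
{"fn": "jog_arm", "kwargs": {
  "motion": [0, 0, 0, 0, 0, 0, 0.4, 0, 0, 0, 0, 0, 0, 0.4, 0, 0, 0, 0, 0, 0, 0.4, 0, 0, 0, 0, 0, 0, 0.4, 0, 0, 0, 0, 0, 0, 0.4, 0, 0, 0, 0, 0, 0, 0.4, 0, 0, 0, 0, 0, 0, 0.4, 0, 0, 0, 0, 0, 0, 0.4]
}}

```text
clock: 17.52
tcp_pos: [0.4867, -0.091, 0.2685]
orientation: [0.0, -0.143, 0.99, -0.0]
wrist_force: [0.1, 0.6, 0.1]
finger_gap: 0.0345
grip_force: 0.0
```

```bash
python3 -c "
from workcell import env
print(env.hand_in())"
```

```text
the job is handed in; nothing more can be done
None
```

I pushed the plain plate about 57 mm through the slot, let it drop into the reject box and handed the job in at about 17.5 s; the last picture shows nothing sticking out of the slot and the heat sinks and other bystanders where they were, but no verdict came back.

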